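# Weigh the canister without its outer lid

## Robot

A 7-joint arm with a two-finger parallel gripper is mounted at the origin on the work surface. World frame = base frame: x ahead of the robot, y to its left, z up, the work surface at z = 0. Lengths are in m, angles in rad, forces in N, time in s.
With the tool pointing down it reaches from about 0.4 to 0.85 m from the base axis. Payload 10.4 kg.
Tool frame: the origin (TCP) lies at the very end of the fingers, on their centre line; the grasp point (between the pads) lies grip_depth behind it (grip_depth is the distance from the TCP to the grasp point, in m); z points along the fingers, y is the line along which they close (so a half turn about z gives the same grasp; the last joint's range is limited). The gripper opens to 87 mm and grips with 3 to 60 N. Pads are 19 mm wide; open, the fingers measure 117 mm over their backs; the gripper's body (75 mm by 190 mm) begins 51 mm behind the grasp point.
Start: joints at [1.274, 0.332, -0.065, 1.46, 0.022, 1.35, -0.088], TCP at [0.169, -0.602, 0.19] pointing down, gripper open.
Joint ranges: [-2.6, 2.6], [-0.5, 2.12], [-1.47, 1.34], [0.16, 2.42], [-1.27, 4.41], [0.06, 2.06], [-2.6, 2.6]. Speed limits (rad/s): [2.22, 2.22, 2.79, 2.79, 3.14, 3.14, 3.14].

## Interface

Orientations are given as a rotation vector (axis times angle).
In Python, from rig import observe, get_image, close_job, grip_depth gives the robot as it stands.
- The arm moves only by the shell command python3 -m inch 'ROWS'. ROWS is JSON, a list that holds one entry, the list of rows, each a list of 7 numbers: the turn, a rotation vector about the tool's x, y, z in degrees, then the shift along the tool's x, y, z in cm, then the finger opening in cm, from 0 to 8.7. A call has exactly 10 rows; each row is the pose to reach, as a shift and turn from the pose commanded when the call began, along the tool's axes at that moment; what a row does not reach only later rows make up. A row lasts 1/8 s, in which the tool goes at most 62.5 mm and 10.7 degrees, less where a joint would pass 70% of its speed; a pose out of reach is approached as far as the arm can. A call with a gripper value outside its range is refused whole. The fingers move at their own pace and stop on an object; the grip force is fixed at half the most. Time passes only in rows, so rows that repeat a pose let the fingers close, or fill a call up. It gives the time, the measured TCP pose, the force, the opening and the grip force at its end, in the units of the state.
- observe(): the state, without advancing time (a new reading comes with each control period).
- get_image(name): name is "scene" or "side" or "wrist"; returns a dict with "image" (480x640x3 uint8, blue, green, red), "camera_matrix" (3x3 intrinsics, pixels), "cam_to_world" (4x4, takes a point from camera to world coordinates); the wrist camera has in their place "T_tool_cam" (4x4, takes a point from camera to tool coordinates, whose origin is the TCP and whose axes are the flange's). Camera axes: x right, y up, looking along -z (the intrinsics and any distortion apply to the point x, -y, -z); pixel columns grow to the right and rows downward; lengths in m; the calibration is good to about 2 mm. A picture is of the moment at which its call begins: read the wrist's pose just before it. There is no depth.
- close_job(): hands the job in; it is judged then, once.
The state is a dict: "clock": time; "qpos": joint angles; "joint_velocities": joint speeds; "joint_efforts": joint torques, N m; "ee_pos": TCP position; "tool_rot": TCP orientation; "force": force on the tool from outside, world axes, zero at the start; "torque": the same for the moment, N m; "grip_width": finger opening in m; "finger_force": force on a finger pad.
Only numpy, scipy, OpenCV 4.12 (cv2) and the standard library are available. Lean on these libraries where they do the work, as an engineer would, in place of code of your own. Each camera call takes 0.05 s, during which the arm holds its last target. There are 200 camera calls.

## Task

Stand the steel canister centred on the narrow pan of the scale and let go, then take the nested double lid by the orange knob, so that both lids come together, and lower it onto the canister until seated; set things down, do not drop them. Let go of the knob and lift only the green outer lid by its collar until it is clear above the knob, leaving the yellow inner lid seated and untouched. Finish while holding the outer lid up there, so that the scale weighs just the canister and its inner lid, and leave everything else on the bench where it is.

Things in the scene. Friction and masses are not known exactly. Their poses are not given: they have to be found in the camera images.
- canister: loose open-topped stainless canister, its lowest 25 mm blue, 58 mm outer diameter, 85 mm tall, wall 3 mm (mouth 52 mm), 0.2 to 0.4 kg, starts upright on the bench. Origin: centre of its underside; z up to the mouth, so the rim is at z = 85 mm
- scale: fixed grey bench scale, body 140 mm (its x) by 120 mm (its y) by 30 mm tall, green display towards its -x side, a small black round pan raised on a neck. Rigid, the pan does not sink. Origin: centre of its underside
- pan (a point): centre of the top face of the scale's round black pan: pan 44 mm in diameter (narrower than the canister), its top 50 mm above the bench, 25 mm from the scale's centre towards its +x; axes as the scale's
- mat: flat blue mat, 130 x 130 x 6 mm, fixed on the bench, on which the nested double lid waits. Origin: centre of its underside
- inner_lid: loose yellow lid with orange knob, 0.1 kg. Origin: centre of its flange's underside, which rests on the canister's rim; z up. Flange 58 mm wide, z 0 to 5 mm; plug below it 45 mm wide, down to z = -10 mm, its tip 39 mm wide, has 3.5 mm play all round in the mouth; 12 mm stem, then upright round knob 16 mm wide, z 30 to 60 mm. On the mat it stands on its plug, origin 16 mm above the bench
- outer_lid: loose green lid, 0.07 kg, over the inner lid, whose knob sticks up through its hole; not locked: lifting the knob lifts both. Origin: centre of its disc's underside, nested 5 mm above the inner lid's origin; z up. Disc 68 mm wide, z 0 to 4 mm; edge skirt, 63 mm inside, down to z = -8 mm; round collar to grip, 34 mm wide, hole 24 mm, z 4 to 28 mm. Nested, the knob stands 27 mm above the collar
- pill_jar: bystander: small amber jar with white cap, 38 mm diameter, 55 mm tall; origin at its underside
- tape_box: bystander: small cardboard box, 50 x 36 x 30 mm; origin at its underside
- feed_bottle_a: bystander: clear glass bottle, 54 mm diameter, 125 mm tall; origin at its underside
- feed_bottle_b: bystander: a second such glass bottle; origin at its underside
- mug: bystander: blue mug, 76 mm diameter, 90 mm tall; origin at its underside
- wipes_tub: bystander: white wipes tub, 90 mm diameter, 150 mm tall; origin at its underside
- dish: bystander: shallow steel dish, 90 mm diameter, 30 mm tall; origin at its underside

How it is judged:
On the way, in this order (a step that is already met when the one before it is completed fails the run):
1. the canister stands upright and centred on the scale's pan, let go (horizontal distance between canister and pan below 0.01 m and z of canister in the frame of pan between -0.004 and 0.004 m and angle between canister's own z axis and vertical below 0.06 rad and contact force between the fingers and canister below 0.1 N), for 0.2 s.
2. both nested lids are seated on the canister, which still stands on the pan, and the fingers have let go of the lids (horizontal distance between canister and pan below 0.01 m and z of canister in the frame of pan between -0.004 and 0.004 m and angle between canister's own z axis and vertical below 0.06 rad and horizontal distance between inner_lid and canister below 0.006 m and z of inner_lid in the frame of canister between 0.082 and 0.088 m and angle between the z axis of inner_lid and the z axis of canister, either way round below 0.06 rad and horizontal distance between outer_lid and inner_lid below 0.006 m and z of outer_lid in the frame of inner_lid between 0.002 and 0.008 m and contact force between the fingers and inner_lid below 0.1 N and contact force between the fingers and outer_lid below 0.1 N), for 0.1 s.
At the end, for the whole second after the job is handed in: canister upright on the pan within 10 mm of its centre; inner lid seated on it (6 mm sideways, 3 mm in height, 0.06 rad), not touched by the robot; the fingers hold the outer lid still and clear, its disc at least 70 mm above the inner lid's seat (knob top: 60 mm) (all of step 1 and horizontal distance between inner_lid and canister below 0.006 m and z of inner_lid in the frame of canister between 0.082 and 0.088 m and angle between the z axis of inner_lid and the z axis of canister, either way round below 0.06 rad and contact force between canister and scale above 0.5 N and contact force between the fingers and inner_lid below 0.1 N and z of outer_lid in the frame of inner_lid above 0.07 m and contact force between the fingers and outer_lid above 1 N and contact force between outer_lid and inner_lid below 0.05 N and contact force between outer_lid and canister below 0.05 N and linear speed of outer_lid below 0.05 m/s); the arm keeps its last pose, push and grip.
It fails at once if the two lids come apart before the inner lid is seated on the canister, or the inner lid leaves its seat afterwards (distance between outer_lid and inner_lid above 0.02 m and not (horizontal distance between inner_lid and canister below 0.006 m and z of inner_lid in the frame of canister between 0.082 and 0.088 m and angle between the z axis of inner_lid and the z axis of canister, either way round below 0.06 rad)).
It fails at once if the fingers touch the inner lid once the outer lid has been lifted off it (distance between outer_lid and inner_lid above 0.02 m and contact force between the fingers and inner_lid above 0.5 N).
It fails at once if the canister is dropped onto the scale (horizontal distance between canister and pan below 0.04 m and z of canister in the frame of pan above 0.01 m and contact force between the fingers and canister below 0.1 N).
It fails at once if the lids are dropped onto the canister (horizontal distance between inner_lid and canister below 0.04 m and z of inner_lid in the frame of canister above 0.095 m and contact force between the fingers and inner_lid below 0.1 N and contact force between the fingers and outer_lid below 0.1 N).
It fails at once if a bystander is pushed or toppled (distance of any of pill_jar, tape_box, feed_bottle_a, feed_bottle_b, mug, wipes_tub, dish from where it was at the start of the episode above 0.03 m or angle between any of pill_jar, tape_box, feed_bottle_a, feed_bottle_b, mug, wipes_tub, dish's own z axis and vertical above 0.4 rad).
It also fails if it takes over 62 s, if anything falls off the work surface, if the arm or the gripper's body presses on something with over 40 N, if the wrist force passes 120 N, or if a joint passes its speed limit or range.

## Working session

There is one attempt and no reset: what is moved stays moved. The work goes in short steps, Python scripts to look and compute and a shell command to move; the robot and the scene stay as the last step left them, time stands still between calls to the robot, and variables do not carry over. Pictures are saved under pics/ and viewed, at most 10 in all, crops included, and the job is handed in when it is done.

```bash
ls; mkdir -p pics; cat > h.py <<'E'
import numpy as np, cv2
from rig import observe, get_image, grip_depth
from scipy.spatial.transform import Rotation as R
def cam(name):
    s=observe(); d=get_image(name)
    if 'cam_to_world' in d: T=np.array(d['cam_to_world'])
    else:
        W=np.eye(4); W[:3,:3]=R.from_rotvec(s['tool_rot']).as_matrix(); W[:3,3]=s['ee_pos']; T=W@np.array(d['T_tool_cam'])
    return d['image'],np.array(d['camera_matrix']),T,d
def ray(K,T,u,v):
    p=np.linalg.inv(K)@[u,v,1]; return T[:3,3],T[:3,:3]@np.array([p[0],-p[1],-p[2]])
def plane(K,T,u,v,z):
    o,r=ray(K,T,u,v); return o+r*(z-o[2])/r[2]
def proj(K,T,X):
    c=np.linalg.inv(T)@np.r_[X,1]; p=K@[c[0],-c[1],-c[2]]; return p[:2]/p[2]
E
python3 - <<'E'
from h import *
print(grip_depth, observe())
for n in ['scene','side','wrist']:
    im,K,T,d=cam(n); cv2.imwrite(f'pics/{n}0.png',im); print(n,K.tolist(),T.round(3).tolist(),[k for k in d])
E
```

```text
pics
0.0187 {'clock': 0.0, 'qpos': array([ 1.27438289,  0.33285806, -0.06471993,  1.46093687,  0.02158441,
        1.34986559, -0.08854866]), 'joint_velocities': array([-0.00032837, -0.00058482,  0.00059371,  0.00163243,  0.00055873,
       -0.00022778,  0.00158458]), 'joint_efforts': array([-4.27491577e-04, -6.23266625e+01,  2.42836325e-02, -3.89897060e+01,
       -6.13914547e-02,  3.99952219e-02,  1.92689217e-04]), 'ee_pos': array([ 0.16890042, -0.60131036,  0.18956475]), 'tool_rot': array([-3.11085774e+00, -4.28558775e-01,  3.57806517e-04]), 'force': array([-0.39524852,  0.8573498 , -0.8221104 ]), 'torque': array([-0.01195679, -0.00587243, -0.01630451]), 'finger_force': 0.0, 'grip_width': 0.08742200034659577}
scene [[482.3785892585779, 0.0, 323.93676730282493], [0.0, 482.3785892585779, 241.4476751784918], [0.0, 0.0, 1.0]] [[-0.603, -0.451, 0.658, 1.385], [0.798, -0.334, 0.501, 0.613], [-0.006, 0.827, 0.562, 0.781], [0.0, 0.0, 0.0, 1.0]] ['image', 'camera_matrix', 'cam_to_world']
side [[442.32719857326146, 0.0, 316.0971504761253], [0.0, 442.32719857326146, 238.38943512434318], [0.0, 0.0, 1.0]] [[-0.791, 0.46, -0.404, 0.147], [-0.612, -0.588, 0.529, 0.566], [0.006, 0.665, 0.746, 0.866], [0.0, 0.0, 0.0, 1.0]] ['image', 'camera_matrix', 'cam_to_world']
wrist [[347.3230434743276, 0.0, 312.06398598459975], [0.0, 347.3230434743276, 235.93346347916875], [0.0, 0.0, 1.0]] [[0.27, 0.921, 0.282, 0.247], [-0.963, 0.259, 0.078, -0.581], [-0.002, -0.292, 0.956, 0.385], [0.0, 0.0, 0.0, 1.0]] ['image', 'camera_matrix', 'T_tool_cam']
```

View pics/scene0.png

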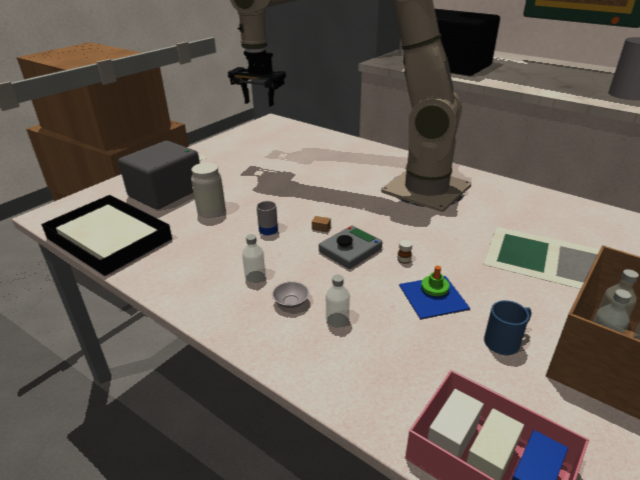

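View pics/side0.png

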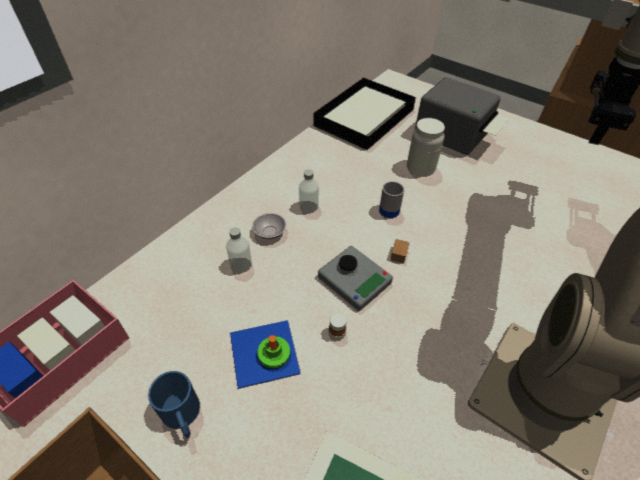

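The scene view shows the canister at about (267,218), pan (345,242), lids (436,285). The side view shows the canister at (391,199), pan (347,262), lids (273,350). Next I'll segment these and intersect rays.

```bash
cat >> h.py <<'E'
def blob(m,seed):
    n,l,st,c=cv2.connectedComponentsWithStats(m.astype(np.uint8)); 
    k=min(range(1,n),key=lambda i:np.hypot(*(c[i]-seed))-0.05*min(st[i,4],400)); return c[k],st[k],l==k
def tri(a,b):
    A=[];y=[]
    for o,r in (a,b):
        r=r/np.linalg.norm(r);P=np.eye(3)-np.outer(r,r);A.append(P);y.append(P@o)
    X=np.linalg.lstsq(np.vstack(A),np.hstack(y),rcond=None)[0]
    return X,[np.linalg.norm(p@X-q) for p,q in zip(A,y)]
E
cat > m1.py <<'E'
from h import *
S={}
for n in ['scene','side']:
    im,K,T,d=cam(n); h=cv2.cvtColor(im,cv2.COLOR_BGR2HSV).astype(int);H,Sa,V=h[...,0],h[...,1],h[...,2]
    masks={'green':(H>45)&(H<75)&(Sa>180)&(V>80),'knob':((H<12)|(H>174))&(Sa>190)&(V>100),'pan':(V<45),'blue':(H>105)&(H<130)&(Sa>150)&(V>40)}
    seeds={'scene':dict(green=(436,287),knob=(437,271),pan=(345,242),blue=(268,228)),'side':dict(green=(274,353),knob=(273,345),pan=(347,263),blue=(390,210))}[n]
    for k,m in masks.items():
        w=np.zeros_like(m);u,v=seeds[k];w[v-22:v+22,u-22:u+22]=1
        c,st,mm=blob(m&w,seeds[k]); S[n,k]=(K,T,c); print(n,k,c.round(1),st)
    mt=masks['blue']; sd={'scene':(436,300),'side':(264,352)}[n]; w=np.zeros_like(mt);u,v=sd;w[v-45:v+45,u-50:u+50]=1
    c,st,mm=blob(mt&w,sd); print(n,'mat',c,st)
for k in ['green','knob','pan','blue']:
    print(k,tri(*[ray(*S[n,k][:2],*S[n,k][2]) for n in ('scene','side')]))
for n in ('scene','side'):
    print(n,'pan@.046',plane(*S[n,'pan'][:2],*S[n,'pan'][2],.046))
E
python3 m1.py
```

```text
scene green [434.7 285.2] [423 274  25  20 221]
scene knob [437.8 268.8] [436 268   4   2   5]
scene pan [344.5 241.8] [337 235  15  14 176]
scene blue [268.1 230.2] [260 226  17   9  94]
scene mat [432.74099099 300.48873874] [ 400  281   69   37 1332]
side green [272.7 352.9] [259 338  30  29 389]
side knob [270. 341.] [270 341   1   1   1]
side pan [347.2 263.8] [339 255  18  19 255]
side blue [388.4 213.2] [380 208  19  10  86]
side mat [259.87613919 354.52568351] [ 231  321   69   67 2414]
green (array([0.48241631, 0.27109273, 0.01770383]), [np.float64(0.002222864741559614), np.float64(0.002222864741559233)])
knob (array([0.48326902, 0.2727534 , 0.06989832]), [np.float64(0.0023668801688629254), np.float64(0.0023668801688630217)])
pan (array([ 0.48623302, -0.00121448,  0.04077501]), [np.float64(0.0003277887897555207), np.float64(0.0003277887897555063)])
blue (array([ 0.51910022, -0.25439911, -0.00482812]), [np.float64(0.0033050245739667397), np.float64(0.0033050245739666096)])
scene pan@.046 [0.49236988 0.00269874 0.046     ]
side pan@.046 [0.48398611 0.00276727 0.046     ]
```

```bash
python3 - <<'E'
from h import *
im,K,T,d=cam('scene'); im2,K2,T2,d=cam('side')
for n,a,b in [('tub',(208,190),(425,147)),('botA',(254,262),(309,194)),('dish',(291,297),(269,229)),('botB',(338,303),(239,252)),('jar',(405,252),(338,325)),('tape',(321,223),(400,251)),('mug',(506,328),(174,398)),('can',(267,218),(391,200)),('scalebody',(351,245),(356,276))]:
    print(n,[x.round(3) if hasattr(x,'round') else x for x in tri(ray(K,T,*a),ray(K2,T2,*b))[0:1]])
for n,I,KK,TT in (('scene',im,K,T),('side',im2,K2,T2)):
    for X in [(.515,-.255,.085),(.515,-.255,0),(.487,.0,.05)]: print(n,X,proj(KK,TT,X).round(1))
c1=cv2.resize(im[190:330,230:480],None,fx=3.2,fy=2.1*3.2/2.1); c2=cv2.resize(im2[170:400,220:430],None,fx=2.5,fy=2.5)
cv2.imwrite('pics/c1.png',c1);cv2.imwrite('pics/c2.png',c2)
R0=R.from_rotvec(observe()['tool_rot']).as_matrix();print(R0.round(4))
p=observe()['ee_pos']; print('to can shift cm',R0.T@(np.array([.515,-.255,.19])-p)*100)
E
```

```text
tub [array([ 0.544, -0.479,  0.074])]
botA [array([ 0.705, -0.131,  0.046])]
dish [array([0.726, 0.011, 0.015])]
botB [array([0.708, 0.136, 0.05 ])]
jar [array([0.41 , 0.143, 0.026])]
tape [array([ 0.416, -0.135,  0.015])]
mug [array([0.555, 0.467, 0.046])]
can [array([ 0.52 , -0.256,  0.04 ])]
scalebody [array([0.458, 0.001, 0.016])]
scene (0.515, -0.255, 0.085) [267.4 204.4]
scene (0.515, -0.255, 0) [269.4 229.1]
scene (0.487, 0.0, 0.05) [344.8 239.3]
side (0.515, -0.255, 0.085) [394.7 188.4]
side (0.515, -0.255, 0) [390.5 211.4]
side (0.487, 0.0, 0.05) [347.  261.4]
[[ 9.627e-01  2.705e-01 -0.000e+00]
 [ 2.705e-01 -9.627e-01  2.000e-04]
 [ 1.000e-04 -2.000e-04 -1.000e+00]]
to can shift cm [ 4.26836449e+01 -2.40164371e+01  2.95282011e-02]
```

View pics/c1.png

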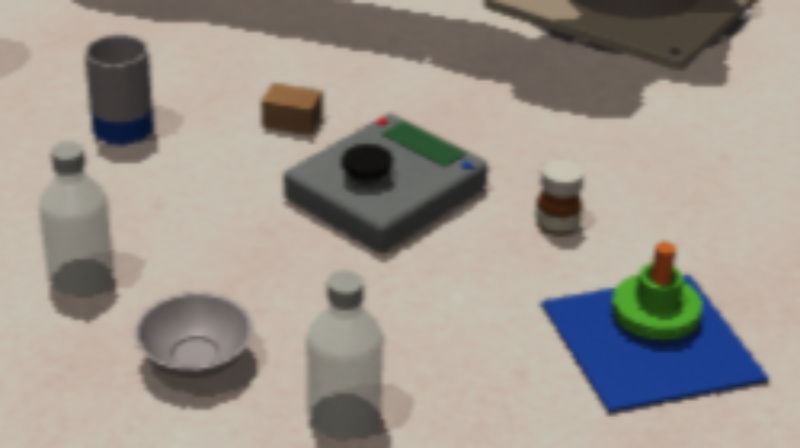

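View pics/wrist0.png

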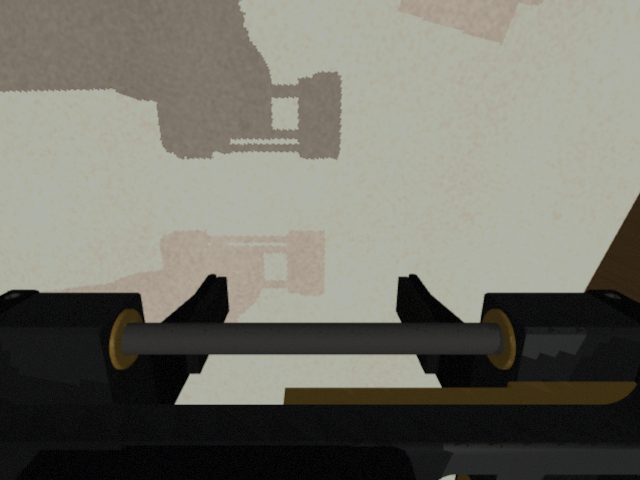

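The crop and wrist views agree with the layout: the surroundings are low and clear, and the wrist camera's fingertips are at about (215,285) and (410,285). I'll go above the canister.

```bash
python3 -m inch '[[[0,0,10,10,-6,-1,8.7],[0,0,15.7,15,-9,-1,8.7],[0,0,15.7,20,-11.5,-1,8.7],[0,0,15.7,25,-14,-1,8.7],[0,0,15.7,30,-17,-1,8.7],[0,0,15.7,35,-20,-1,8.7],[0,0,15.7,40,-22.5,-1,8.7],[0,0,15.7,42.7,-24,-1,8.7],[0,0,15.7,42.7,-24,-1,8.7],[0,0,15.7,42.7,-24,-1,8.7]]]'
cat > look.py <<'E'
from h import *
import sys
s=observe();print(s['clock'],s['ee_pos'].round(4),R.from_rotvec(s['tool_rot']).as_matrix()[:,:2].T.round(3).tolist(),s['force'].round(1),s['grip_width'],s['finger_force'])
im,K,T,d=cam('wrist');cv2.imwrite(f'pics/{sys.argv[1]}.png',im)
E
python3 look.py w1
```

```text
clock: 1.6
ee_pos: [0.5148, -0.2558, 0.2002]
tool_rot: [3.141, -0.001, -0.001]
force: [-0.9, -0.5, 0.4]
grip_width: 0.087
finger_force: 0.0
1.6 [ 0.5148 -0.2558  0.2002] [[1.0, -0.0, -0.0], [-0.0, -1.0, 0.0]] [-0.9 -0.5  0.4] 0.08699121650450181 0.0
```

View pics/w1.png

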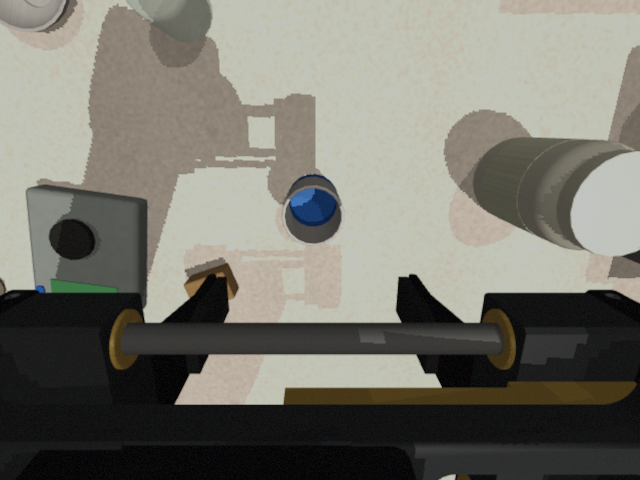

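The wrist view shows the canister mouth at about (313,213), the pan at (72,239), and the scale body with vertical edges, so its yaw is near zero. Checking the expected outline and measuring.

```bash
cat > m2.py <<'E'
from h import *
im,K,T,d=cam('wrist'); print(T.round(3).tolist())
g=cv2.cvtColor(im,cv2.COLOR_BGR2HSV)
H,Sa,V=[g[...,i].astype(int) for i in range(3)]
for r in (180,190,200,205,210,215,220,225,230,235,240): print(r,' '.join(f'{V[r,c]}/{Sa[r,c]}' for c in range(280,348,3)))
print('col', [(r,V[r,313],Sa[r,313]) for r in range(168,250,3)])
m=(V<50); w=np.zeros_like(m); w[210:270,40:105]=1
c,st,mm=blob(m&w,(72,239)); print('pan',c,st,plane(K,T,*c,.046),plane(K,T,*c,.05))
for X in [(.515,-.255,.085),(.515+.029,-.255,.085),(.515-.029,-.255,.085),(.515,-.255+.029,.085),(.515,-.255-.029,.085),(.515,-.255,0)]: print(X,proj(K,T,X))
E
python3 m2.py
```

```text
[[-0.002, 0.956, 0.293, 0.595], [-1.0, -0.002, -0.001, -0.258], [0.0, -0.293, 0.956, 0.395], [0.0, 0.0, 0.0, 1.0]]
180 142/40 142/38 145/40 145/37 147/40 97/5 64/32 72/21 72/18 74/28 76/20 75/24 77/30 76/27 74/17 70/15 89/92 196/18 196/16 196/17 196/16 194/20 193/22
190 143/39 144/39 147/40 70/15 68/26 110/23 116/22 128/96 166/164 165/164 166/161 141/168 87/193 86/202 89/123 101/8 120/19 75/24 77/20 197/19 195/20 194/20 197/14
200 148/40 112/41 158/19 123/155 181/165 181/163 182/163 182/161 183/162 152/174 100/204 88/188 86/202 85/210 87/199 83/227 85/213 87/199 74/196 112/20 172/19 194/21 195/17
205 187/35 165/20 123/21 77/182 181/166 181/165 151/172 136/182 111/193 110/197 109/197 109/206 110/197 86/205 87/202 84/216 88/194 85/201 65/220 59/26 141/18 197/18 196/17
210 186/36 188/12 83/22 77/26 72/234 109/211 109/204 109/201 109/206 107/217 109/204 109/194 110/202 100/204 87/199 85/222 87/199 81/201 57/81 61/21 147/21 189/20 193/21
215 174/32 172/9 83/22 85/24 66/81 67/225 109/192 110/197 109/197 110/202 108/201 109/201 110/199 109/204 86/211 85/216 66/193 61/167 61/25 60/21 132/19 
[... 1548 characters left out ...]
)), (231, np.int64(78), np.int64(26)), (234, np.int64(77), np.int64(26)), (237, np.int64(76), np.int64(27)), (240, np.int64(76), np.int64(27)), (243, np.int64(164), np.int64(17)), (246, np.int64(187), np.int64(31)), (249, np.int64(187), np.int64(35))]
pan [ 71.49792244 238.86842105] [  49  219   46   41 1444] [ 0.48556899 -0.00425819  0.046     ] [ 0.48682587 -0.00716565  0.05      ]
(0.515, -0.255, 0.085) [308.78001895 220.63766796]
(0.544, -0.255, 0.085) [308.62550751 189.33023665]
(0.486, -0.255, 0.085) [308.92654392 250.32686444]
(0.515, -0.226, 0.085) [277.33060269 220.69933522]
(0.515, -0.28400000000000003, 0.085) [340.23255726 220.57599458]
(0.515, -0.255, 0) [309.4415213 202.1922073]
```

```bash
python3 -m inch '[[[0,0,0,0.5,0.2,3,8.7],[0,0,0,0.5,0.2,7,8.7],[0,0,0,0.5,0.2,11,8.7],[0,0,0,0.5,0.2,14,8.7],[0,0,0,0.5,0.2,15.5,8.7],[0,0,0,0.5,0.2,15.5,8.7],[0,0,0,0.5,0.2,15.5,5],[0,0,0,0.5,0.2,15.5,5],[0,0,0,0.5,0.2,15.5,5],[0,0,0,0.5,0.2,15.5,5]]]' ; python3 look.py w2
```

```text
clock: 2.95
ee_pos: [0.5205, -0.2571, 0.0458]
tool_rot: [3.141, -0.0, 0.001]
force: [-0.6, 1.1, 2.0]
grip_width: 0.057
finger_force: 30.0
2.95 [ 0.5205 -0.2571  0.0458] [[1.0, -0.0, 0.001], [-0.0, -1.0, 0.0]] [-0.6  1.1  2. ] 0.05700793294433287 30.011366894468665
```

View pics/w2.png

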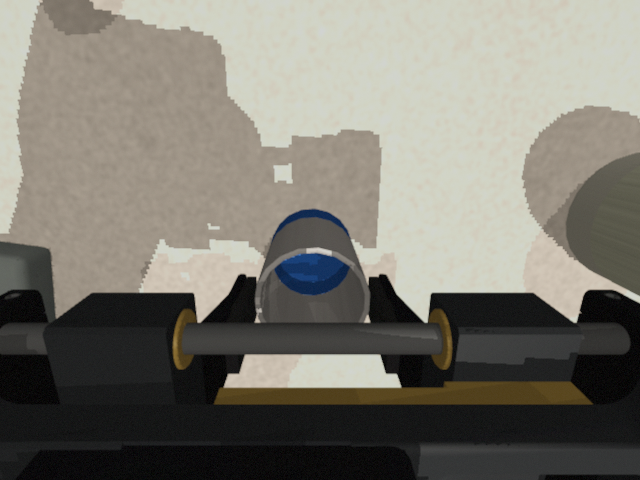

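```bash
python3 -m inch '[[[0,0,0,0,0,-4,5],[0,0,0,0,0,-10,5],[0,0,0,-2,-3,-15,5],[0,0,0,-4,-8,-15.5,5],[0,0,0,-6,-13,-15.5,5],[0,0,0,-8,-18,-15.5,5],[0,0,0,-9,-22,-15.5,5],[0,0,0,-9,-25.4,-15.5,5],[0,0,0,-9,-25.4,-15.5,5],[0,0,0,-9,-25.4,-15.5,5]]]'; cat > m3.py <<'E'
from h import *
w2=cv2.imread('pics/w2.png')
g=w2[:,:,0].astype(int); print('w2 rim cols 306..320', [(r,w2[r,315].tolist()) for r in range(240,262,2)])
im,K,T,d=cam('wrist'); cv2.imwrite('pics/w3.png',im); V=im.max(2)
s=observe(); print(s['ee_pos'],s['force'],s['grip_width'],s['finger_force'])
u,v=proj(K,T,(.486,-.002,.05)); print('exp',u,v)
m=V<45; n,l,st,c=cv2.connectedComponentsWithStats(m.astype(np.uint8))
for i in range(1,n):
    if 200<st[i,4]<8000: print(st[i],c[i],plane(K,T,*c[i],.05))
E
python3 m3.py
```

```text
clock: 4.25
ee_pos: [0.4301, -0.0039, 0.2001]
tool_rot: [3.141, -0.001, -0.001]
force: [0.1, -0.8, -2.3]
grip_width: 0.0565
finger_force: 30.0
w2 rim cols 306..320 [(240, [80, 84, 87]), (242, [78, 82, 86]), (244, [81, 85, 89]), (246, [79, 83, 86]), (248, [178, 185, 191]), (250, [192, 200, 205]), (252, [159, 159, 161]), (254, [113, 62, 28]), (256, [122, 66, 29]), (258, [122, 65, 28]), (260, [121, 66, 27])]
[ 0.43010748 -0.00418615  0.20007101] [ 0.66831458  0.34945173 -2.24347834] 0.05665754151284985 29.993522129952908
exp 308.5226013747648 156.4315131205284
[ 290  135   41   44 1488] [310.56854839 156.61693548] [ 0.48582265 -0.00398701  0.05      ]
[ 201  275   56   50 1610] [235.70807453 304.72608696] [0.32566013 0.07916487 0.05      ]
[ 369  275   55   50 1587] [388.06049149 304.70888469] [ 0.32557875 -0.08943193  0.05      ]
[538 474 102   6 593] [589.08768971 476.56998314] [ 0.07291996 -0.37069307  0.05      ]
```

View pics/w3.png

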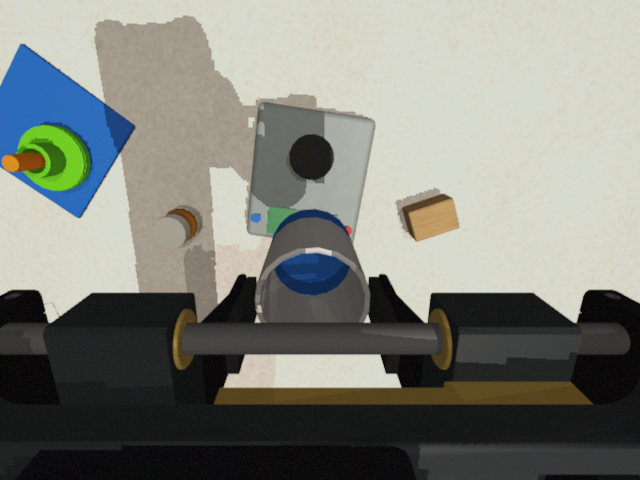

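```bash
python3 - <<'E'
from h import *
s=observe(); im,K,T,d=cam('wrist')
V=im[:,315].astype(int).max(1); print([(r,V[r]) for r in range(242,258)])
z=s['ee_pos'][2]+.0392
for r in (247,253): print(r,plane(K,T,313,r,z)-s['ee_pos'])
E
python3 -m inch '[[[0,0,0,3,-0.1,0,5],[0,0,0,5.6,-0.15,0,5],[0,0,0,5.6,-0.15,2,5],[0,0,0,5.6,-0.15,5,5],[0,0,0,5.6,-0.15,8,5],[0,0,0,5.6,-0.15,9.5,5],[0,0,0,5.6,-0.15,10,5],[0,0,0,5.6,-0.15,10.2,5],[0,0,0,5.6,-0.15,10.2,5],[0,0,0,5.6,-0.15,10.2,5]]]'
python3 - <<'E'
from h import *
a=cam('side')[0][180:320,260:440]; b=cam('scene')[0][170:290,270:424]
cv2.imwrite('pics/p1.png',np.hstack([cv2.resize(a,(400,311),interpolation=2),cv2.resize(b,(399,311),interpolation=2)]))
E
```

```text
[(242, np.int64(92)), (243, np.int64(91)), (244, np.int64(92)), (245, np.int64(92)), (246, np.int64(93)), (247, np.int64(146)), (248, np.int64(198)), (249, np.int64(214)), (250, np.int64(211)), (251, np.int64(202)), (252, np.int64(169)), (253, np.int64(140)), (254, np.int64(126)), (255, np.int64(126)), (256, np.int64(126)), (257, np.int64(127))]
247 [ 0.02769333 -0.00203365  0.0392    ]
253 [ 0.02467316 -0.00203132  0.0392    ]
clock: 5.6
ee_pos: [0.4867, -0.0017, 0.099]
tool_rot: [3.141, -0.0, 0.002]
force: [-0.3, 0.2, -2.8]
grip_width: 0.0569
finger_force: 30.0
```

View pics/p1.png

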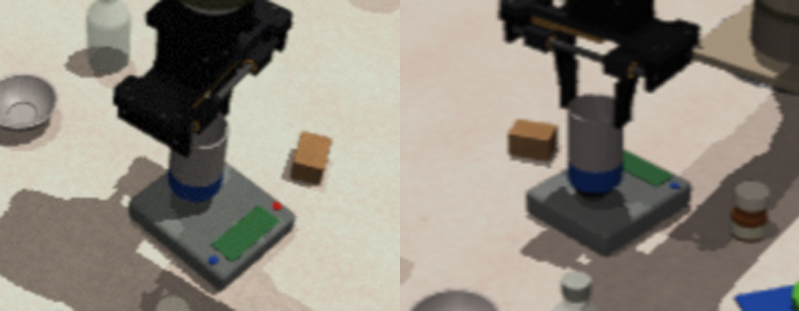

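The canister hovers over the pan, and its measured offset from the pan is about 1 mm. Easing it down.

```bash
python3 -m inch '[[[0,0,0,0,0.05,0.1,5],[0,0,0,0,0.05,0.2,5],[0,0,0,0,0.05,0.25,5],[0,0,0,0,0.05,0.3,5],[0,0,0,0,0.05,0.3,5],[0,0,0,0,0.05,0.3,5],[0,0,0,0,0.05,0.3,5],[0,0,0,0,0.05,0.3,5],[0,0,0,0,0.05,0.3,5],[0,0,0,0,0.05,0.3,5]]]'
```

```text
clock: 6.95
ee_pos: [0.4865, -0.0022, 0.0956]
tool_rot: [3.141, -0.0, 0.001]
force: [-1.5, 0.5, 5.2]
grip_width: 0.0564
finger_force: 30.0
```

```bash
python3 -m inch '[[[0,0,0,0,0,0,6.5],[0,0,0,0,0,0,8.7],[0,0,0,0,0,0,8.7],[0,0,0,0,0,0,8.7],[0,0,0,0,0,0,8.7],[0,0,0,0,0,0,8.7],[0,0,0,0,0,-3,8.7],[0,0,0,0,0,-7,8.7],[0,0,0,0,0,-10,8.7],[0,0,0,0,0,-10,8.7]]]'; python3 -m inch '[[[0,0,0,-2,-4,-2,8.7],[0,0,0,-4,-9,-2,8.7],[0,0,0,-5,-14,-2,8.7],[0,0,0,-7,-19,-2,8.7],[0,0,0,-7,-23,-2,8.7],[0,0,0,-7,-27.4,-2,8.7],[0,0,0,-7,-27.4,-2,8.7],[0,0,0,-7,-27.4,-2,8.7],[0,0,0,-7,-27.4,-2,8.7],[0,0,0,-7,-27.4,-2,8.7]]]'; python3 look.py w4
```

```text
clock: 8.2
ee_pos: [0.4877, -0.0021, 0.1976]
tool_rot: [3.141, -0.0, 0.007]
force: [0.7, -0.2, -0.3]
grip_width: 0.0871
finger_force: 0.0
clock: 9.45
ee_pos: [0.4167, 0.2709, 0.2153]
tool_rot: [3.141, -0.003, 0.001]
force: [0.6, 0.9, -0.4]
grip_width: 0.0868
finger_force: 0.0
9.45 [0.4167 0.2709 0.2153] [[1.0, -0.002, 0.0], [-0.002, -1.0, 0.001]] [ 0.6  0.9 -0.4] 0.0867889918683733 0.0
```

View pics/w4.png

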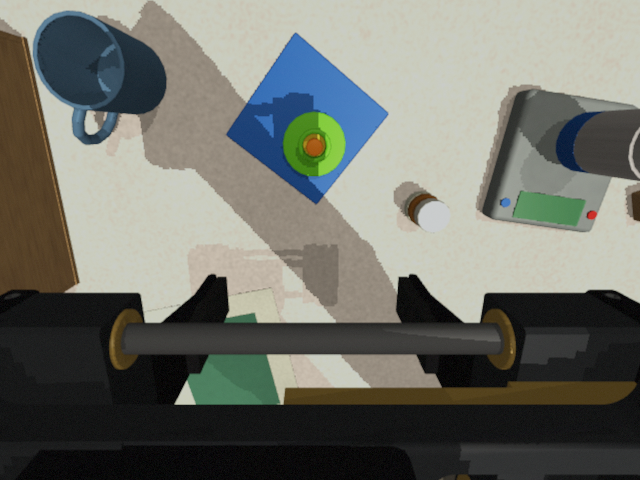

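Canister stands on the pan (top right). The lids are nested, with the knob at about (315,146) and the green disc centre at about (314,144).

```bash
cat > m4.py <<'E'
from h import *
im,K,T,d=cam('wrist'); s=observe(); print(s['ee_pos'])
h=cv2.cvtColor(im,cv2.COLOR_BGR2HSV).astype(int);H,S,V=h[...,0],h[...,1],h[...,2]
for nm,m,z in [('knob',(H<17)&(S>150)&(V>120),.076),('green',(H>35)&(H<75)&(S>170)&(V>100),.025)]:
    w=np.zeros_like(m);w[60:300,230:400]=1
    c,st,mm=blob(m&w,(314,146)); cs,_=cv2.findContours(mm.astype(np.uint8),0,1); b=max(cs,key=cv2.contourArea); e=cv2.fitEllipse(b)
    print(nm,c,st,e[:2],plane(K,T,*e[0],z))
E
python3 m4.py
```

```text
[0.41656604 0.27125232 0.21537781]
knob [314.4245283  146.47169811] [307 138  16  18 212] ((314.41961669921875, 146.46717834472656), (15.14388656616211, 16.046396255493164)) [0.48252985 0.26724433 0.076     ]
green [309.95529197 142.00136861] [ 284  112   59   64 2192] ((311.04754638671875, 142.67242431640625), (52.60149002075195, 64.95775604248047)) [0.48421713 0.27053558 0.025     ]
```

```bash
python3 -m inch '[[[0,0,0,4,0.2,1,6],[0,0,0,6.6,0.2,4,5],[0,0,0,6.6,0.2,8,5],[0,0,0,6.6,0.2,10,5],[0,0,0,6.6,0.2,11,5],[0,0,0,6.6,0.2,11,5],[0,0,0,6.6,0.2,11,5],[0,0,0,6.6,0.2,11,5],[0,0,0,6.6,0.2,11,5],[0,0,0,6.6,0.2,11,5]]]'; sed -i 's/w\[60:300,230:400\]/w[60:330,230:400]/; s/(314,146)/(314,260)/' m4.py; python3 m4.py
```

```text
clock: 10.8
ee_pos: [0.4824, 0.2698, 0.1055]
tool_rot: [3.142, -0.0, 0.001]
force: [-0.2, -0.1, 0.2]
grip_width: 0.0501
finger_force: 0.0
[0.48239577 0.26976608 0.10543303]
knob [313.86440678 248.27754237] [303 228  22  35 472] ((313.5770568847656, 248.14024353027344), (19.206968307495117, 33.52479934692383)) [0.48584099 0.26724644 0.076     ]
green [313.23948812 227.23557065] [ 273  191   81   79 3829] ((313.22528076171875, 229.9892120361328), (77.75495147705078, 78.88475036621094)) [0.48411833 0.26735015 0.025     ]
```

```bash
python3 -m inch '[[[0,0,0,0.1,0.05,2,5],[0,0,0,0.1,0.05,4,5],[0,0,0,0.1,0.05,5,5],[0,0,0,0.1,0.05,5.3,5],[0,0,0,0.1,0.05,5.3,5],[0,0,0,0.1,0.05,5.3,3],[0,0,0,0.1,0.05,5.3,1],[0,0,0,0.1,0.05,5.3,1],[0,0,0,0.1,0.05,5.3,1],[0,0,0,0.1,0.05,5.3,1]]]'; python3 look.py w5
```

```text
clock: 12.1
ee_pos: [0.4834, 0.2693, 0.0523]
tool_rot: [3.142, -0.0, 0.0]
force: [-0.2, 0.4, -0.1]
grip_width: 0.012
finger_force: 0.0
12.1 [0.4834 0.2693 0.0523] [[1.0, -0.0, 0.0], [-0.0, -1.0, 0.0]] [-0.2  0.4 -0.1] 0.012048892928265166 0.0
```

View pics/w5.png

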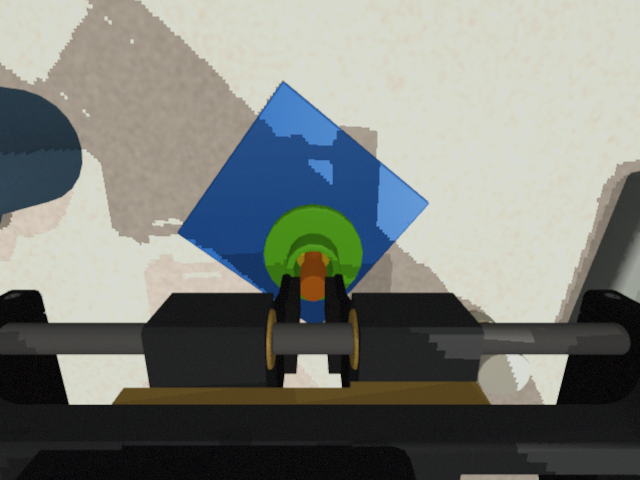

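The knob sits between the fingers, but width is 12 mm with no force. I'll compute where a centred knob top would appear.

```bash
python3 - <<'E'
from h import *
s=observe(); print(s['clock'],s['grip_width'],s['finger_force'])
im,K,T,d=cam('wrist'); p=s['ee_pos']
for dx,dz in [(0,0),(-.0095,0),(.0095,0),(0,.0187),(0,.0237),(.008,.0237),(-.008,.0237),(.008,-.006)]: print(dx,dz,proj(K,T,p+[dx,0.002*0,dz]).round(1))
h=cv2.cvtColor(im,cv2.COLOR_BGR2HSV)
for r in range(244,312,4): print(r,' '.join('O' if h[r,c,1]>150 and h[r,c,0]<17 and h[r,c,2]>60 else 'G' if 35<h[r,c,0]<80 and h[r,c,1]>120 else 'k' if h[r,c,2]<50 else 'b' if 100<h[r,c,0]<125 and h[r,c,1]>120 else '.' for c in range(270,358,2)))
s=observe(); print(s['clock'],s['grip_width'],s['finger_force'])
E
```

```text
12.15 0.01124608095043188 0.0
0 0 [309.5 269.4]
-0.0095 0 [309.6 283.7]
0.0095 0 [309.5 254.6]
0 0.0187 [309.3 282.4]
0 0.0237 [309.2 286.2]
0.008 0.0237 [309.2 272.5]
-0.008 0.0237 [309.2 299.6]
0.008 -0.006 [309.6 253.5]
244 G G G G G G G G G G G G G G G G G G G G G G G G G G G G G G G G G G G G G G G G G G G G
248 G G G G G G G G G G G G G G G G G G G G G G G G G G G G G G G G G G G G G G G G G G G G
252 G G G G G G G G G G G G G G G G G G . . O O O O O . G G G G G G G G G G G G G G G G G G
256 G G G G G G G G G G G G G G G . . . O O O O O O O O . . . G G G G G G G G G G G G G G G
260 G G G G G G G G G G G G G . . . . . O O O O O O O O . . . . G G G G G G G G G G G G G G
264 G G G G G G G G G G G G G G . . O O O O O O O O O O O . . G G G G G G G G G G G G G G G
268 G G G G G G G G G G G G G G G . O O O O O O O O O O O O . G G G G G G G G G G G G G G G
272 G G G G G G G G G G G G G G G . O O O O O O O O O O O O . G G G G G G G G G G G G G G G
276 G G G G G G G k k k k G G G G O O O O O O O O O O O O O . G G G k k k k G G G G G G G .
280 b . G G G G G k k k k k k k k k O O O O O O O O O O O k k k k k k k k k G G G G G G b b
284 b b b . G G k k k k k k k k k k O O O O O O O O O O O k k k k k k k k k k G G G b b b .
288 b b b b b . k k k k k k k k k k O O O O O O O O O O O k k k k k k k k k k G G b b b . .
292 b b b b b k k k k k k k k k k k O O O O O O O O O O O k k k k k k k k k k k b b . . . .
296 k k k b k k k k k k k k k k k k . O O O O O O O O O O k k k k k k k k k k k k . k k k k
300 k k k k k k k k k k k k k k k k b b . . . O O . . . b k k k k k k k k k k k k k k k k k
304 k k k k k k k k k k k k k k k k b b b b b b b b b b b k k k k k k k k k k k k k k k k k
308 k k k k k k k k k k k k k k k k b b b b b b b b b b b k k k k k k k k k k k k k k k k k
12.2 0.010697970957137254 0.0
```

```bash
python3 - <<'E'
from h import *
im=cv2.imread('pics/w5.png'); _,K,T,d=cam('wrist'); s=observe(); print(s['grip_width'],s['finger_force'],s['ee_pos'])
h=cv2.cvtColor(im,cv2.COLOR_BGR2HSV).astype(int);H,S,V=h[...,0],h[...,1],h[...,2]
g=((H>35)&(H<80)&(S>120)&(V>60)); w=np.zeros_like(g);w[190:276,250:380]=1
ys,xs=np.where(g&w); print('top',ys.min(),xs[ys==ys.min()].mean(), [(r,xs[ys==r].min(),xs[ys==r].max()) for r in (215,230,245,255,265,272)])
print('front edge',plane(K,T,313,ys.min(),.025), 'expected ~.518')
r=255; print(plane(K,T,xs[ys==r].min(),r,.025),plane(K,T,xs[ys==r].max(),r,.025))
print('knob colors col 312:',[(r,im[r,312].tolist()) for r in range(246,306,3)])
print('tool->cam',np.array(d['T_tool_cam']).round(4).tolist())
# finger front edges in first wrist image (open)
w0=cv2.imread('pics/w4.png').max(2)
for r in range(268,300,3): print(r,[c for c in range(190,440) if (w0[r,c]<50)!=(w0[r,c-1]<50)])
E
```

```text
0.010600449560549821 0.0 [0.48331451 0.26927139 0.05228602]
top 204 313.0 [(215, np.int64(282), np.int64(343)), (230, np.int64(270), np.int64(355)), (245, np.int64(265), np.int64(360)), (255, np.int64(264), np.int64(361)), (265, np.int64(265), np.int64(360)), (272, np.int64(268), np.int64(357))]
front edge [0.51788229 0.26709544 0.025     ] expected ~.518
[0.48255628 0.30045791 0.025     ] [0.48254315 0.23438808 0.025     ]
knob colors col 312: [(246, [33, 152, 83]), (249, [16, 138, 69]), (252, [14, 63, 122]), (255, [4, 60, 121]), (258, [8, 58, 114]), (261, [7, 55, 110]), (264, [13, 58, 112]), (267, [10, 56, 111]), (270, [10, 55, 112]), (273, [4, 56, 113]), (276, [20, 76, 140]), (279, [13, 73, 144]), (282, [12, 74, 143]), (285, [18, 75, 143]), (288, [13, 72, 141]), (291, [16, 75, 142]), (294, [12, 72, 142]), (297, [13, 72, 141]), (300, [27, 68, 124]), (303, [100, 53, 21])]
tool->cam [[-0.0001, 0.9563, 0.2925, 0.0808], [1.0, -0.0001, 0.0006, 0.0017], [0.0006, 0.2925, -0.9563, -0.1951], [0.0, 0.0, 0.0, 1.0]]
268 []
271 []
274 []
277 [207, 216, 219, 221, 222, 223, 225, 226, 399, 400, 403, 404, 406, 407, 409, 417]
280 [205, 226, 399, 420]
283 [203, 226, 399, 422]
286 [201, 227, 398, 424]
289 [199, 227, 398, 426]
292 [197, 227, 398, 428]
295 [194, 227, 398, 431]
298 [191, 228, 397, 434]
```

Numbers resolve it. The open fingers' gap (173 px for 87 mm) puts the real finger ends about 34 mm above the reported TCP, so they closed just above the knob. The lids have not moved. I'll open, go 3.3 cm lower and close again.

```bash
python3 -m inch '[[[0,0,0,0,0,0,4],[0,0,0,0,0,0,5],[0,0,0,0,0,0,5],[0,0,0,0,0,0,5],[0,0,0,0,0,0,5],[0,0,0,0.1,0,1,5],[0,0,0,0.1,0,2,5],[0,0,0,0.1,0,3,5],[0,0,0,0.1,0,3.2,5],[0,0,0,0.1,0,3.2,5]]]'; python3 -m inch '[[[0,0,0,0,0,0,4],[0,0,0,0,0,0,3],[0,0,0,0,0,0,2],[0,0,0,0,0,0,1],[0,0,0,0,0,0,1],[0,0,0,0,0,0,1],[0,0,0,0,0,0,1],[0,0,0,0,0,0,1],[0,0,0,0,0,0,1],[0,0,0,0,0,0,1]]]'
```

```text
clock: 13.5
ee_pos: [0.4842, 0.2694, 0.0202]
tool_rot: [3.142, -0.0, -0.0]
force: [-0.5, 0.5, 0.1]
grip_width: 0.0499
finger_force: 0.0
clock: 14.75
ee_pos: [0.4844, 0.2691, 0.0204]
tool_rot: [3.141, -0.0, 0.0]
force: [-0.8, -1.1, 3.0]
grip_width: 0.0154
finger_force: 30.0
```

```bash
python3 -m inch '[[[0,0,0,0,0,-0.5,1],[0,0,0,0,0,-1.5,1],[0,0,0,0,0,-4,1],[0,0,0,0,0,-8,1],[0,0,0,0,0,-12,1],[0,0,0,0,0,-15,1],[0,0,0,0,0,-17,1],[0,0,0,0,0,-17,1],[0,0,0,0,0,-17,1],[0,0,0,0,0,-17,1]]]'; python3 -m inch '[[[0,0,0,-1.5,2,0,1],[0,0,0,-4,5,0,1],[0,0,0,-6,9,0,1],[0,0,0,-7.4,14,0,1],[0,0,0,-7.4,18,0,1],[0,0,0,-7.4,22,0,1],[0,0,0,-7.4,25,0,1],[0,0,0,-7.4,27,0,1],[0,0,0,-7.4,27.1,0,1],[0,0,0,-7.4,27.1,0,1]]]'
cat > m5.py <<'E'
from h import *
im,K,T,d=cam('wrist'); s=observe(); p=s['ee_pos']; print(s['clock'],p,s['grip_width'],s['finger_force'])
cv2.imwrite('pics/w6.png',im)
h=cv2.cvtColor(im,cv2.COLOR_BGR2HSV).astype(int);H,S,V=h[...,0],h[...,1],h[...,2]
g=((H>35)&(H<80)&(S>120)&(V>60)); w=np.zeros_like(g);w[120:276,250:380]=1
ys,xs=np.where(g&w); t=ys.min(); print('green top',t,xs[ys==t].mean(),'widest',xs.min(),xs.max())
print('front edge rel',plane(K,T,313,t,p[2]-.0204+.025)-p, 'before: .5179-.4833(+.001)')
u,v=proj(K,T,(.4865,-.0022,.135)); print('exp rim',u,v)
x0,y0=int(u),int(v)
for dy in range(-45,46,3):
    r=y0+dy
    if 0<=r<480: print(r,''.join('G' if g[r,c] else 'B' if 100<H[r,c]<130 and S[r,c]>120 else '#' if V[r,c]>170 else '+' if V[r,c]>110 else '-' if V[r,c]>60 else ' ' for c in range(x0-60,x0+60)))
E
python3 m5.py
```

```text
clock: 16.0
ee_pos: [0.4839, 0.269, 0.1893]
tool_rot: [3.141, -0.0, -0.002]
force: [-0.1, -0.5, -2.7]
grip_width: 0.0149
finger_force: 30.0
clock: 17.25
ee_pos: [0.4101, -0.0008, 0.19]
tool_rot: [-3.141, -0.001, 0.001]
force: [0.2, 0.7, -1.5]
grip_width: 0.0149
finger_force: 30.0
17.3 [ 0.41019603 -0.00063663  0.19015829] 0.015046834230472404 29.997400073334575
green top 216 310.0 widest 255 366
front edge rel [ 0.03428955 -0.00222104  0.0046    ] before: .5179-.4833(+.001)
exp rim 311.97899818309486 136.41993047577031
91 ##++++++--------------------------------------------------+++++++++++++++++++++++++++++++++++++++++++++++++++###########
94 +++++++-----------------------------+---------------+++++++############++++++++++++++++++++++++++++++++++++++++++++++###
97 +++++++--------------------------------------+++#################################++++++++#++++++++++++++++++++++++++++++
100 +++++++--------------------------------++#########+++--------------------+++#########+++++++++++#+####################++
103 ++++++------------------------------++######++----------------------------
[... 2596 characters left out ...]
------------BBBBBBBBBBB--------------------++++++#####################++++#
169 ------------------------------------++++++-----------------------------------------+++++++++######################++++##
172 ---------------------------------------+++++++++------------------------------+++++++++++#+######################+++++##
175 ---------------------------------------------++++++++++++++++------+++######++++++++++++#+#######################++++###
178 ----------------------------------------------------++++################+++++++++++++++++#+##++##+##############+++++###
181 ----------------------------------------------------+++++++++---------------++++++++++++##+++++++++###+++######+++++####
```

```bash
python3 -m inch '[[[0,0,0,2,0,0,1],[0,0,0,4,0,0,1],[0,0,0,6,0.1,0,1],[0,0,0,7.2,0.1,0,1],[0,0,0,7.6,0.1,0,1],[0,0,0,7.6,0.1,0,1],[0,0,0,7.6,0.1,1,1],[0,0,0,7.6,0.1,2,1],[0,0,0,7.6,0.1,2.5,1],[0,0,0,7.6,0.1,2.5,1]]]'
```

```text
clock: 18.55
ee_pos: [0.4859, -0.0028, 0.1648]
tool_rot: [3.142, -0.0, -0.001]
force: [-1.5, 0.0, -1.9]
grip_width: 0.0154
finger_force: 30.0
```

```bash
python3 -m inch '[[[0,0,0,0.1,-0.1,0.2,1],[0,0,0,0.1,-0.1,0.5,1],[0,0,0,0.1,-0.1,0.8,1],[0,0,0,0.1,-0.1,1.1,1],[0,0,0,0.1,-0.1,1.4,1],[0,0,0,0.1,-0.1,1.7,1],[0,0,0,0.1,-0.1,1.9,1],[0,0,0,0.1,-0.1,2.0,1],[0,0,0,0.1,-0.1,2.0,1],[0,0,0,0.1,-0.1,2.0,1]]]'
```

```text
clock: 19.8
ee_pos: [0.4873, -0.0017, 0.1455]
tool_rot: [3.141, -0.0, 0.0]
force: [0.6, -0.1, -2.2]
grip_width: 0.0154
finger_force: 30.0
```

No contact; plug is entering the mouth. Continuing to the seat.

```bash
python3 -m inch '[[[0,0,0,0,0,0.1,1],[0,0,0,0,0,0.2,1],[0,0,0,0,0,0.3,1],[0,0,0,0,0,0.4,1],[0,0,0,0,0,0.45,1],[0,0,0,0,0,0.5,1],[0,0,0,0,0,0.55,1],[0,0,0,0,0,0.58,1],[0,0,0,0,0,0.58,1],[0,0,0,0,0,0.58,1]]]'
```

```text
clock: 21.05
ee_pos: [0.4873, -0.0017, 0.1396]
tool_rot: [3.142, -0.0, 0.0]
force: [-0.5, 0.5, -2.8]
grip_width: 0.015
finger_force: 30.0
```

```bash
python3 -m inch '[[[0,0,0,0,0,0.03,1],[0,0,0,0,0,0.05,1],[0,0,0,0,0,0.08,1],[0,0,0,0,0,0.1,1],[0,0,0,0,0,0.1,1],[0,0,0,0,0,0.1,1],[0,0,0,0,0,0.1,1],[0,0,0,0,0,0.1,1],[0,0,0,0,0,0.1,1],[0,0,0,0,0,0.1,1]]]'
```

```text
clock: 22.3
ee_pos: [0.4878, -0.0017, 0.1392]
tool_rot: [3.141, -0.0, 0.002]
force: [-1.4, 0.3, 5.4]
grip_width: 0.0152
finger_force: 30.0
```

Contact at the expected seat height (0.139), so I'm releasing.

```bash
python3 -m inch '[[[0,0,0,0,0,0,2.5],[0,0,0,0,0,0,4],[0,0,0,0,0,0,5.5],[0,0,0,0,0,0,5.5],[0,0,0,0,0,0,5.5],[0,0,0,0,0,0,5.5],[0,0,0,0,0,0,5.5],[0,0,0,0,0,0,5.5],[0,0,0,0,0,0,5.5],[0,0,0,0,0,0,5.5]]]'
cat > m6.py <<'E'
from h import *
im,K,T,d=cam('wrist'); s=observe(); p=s['ee_pos']; print(s['clock'],p,s['force'],s['grip_width'])
h=cv2.cvtColor(im,cv2.COLOR_BGR2HSV).astype(int);H,S,V=h[...,0],h[...,1],h[...,2]
g=((H>35)&(H<80)&(S>120)&(V>60)); w=np.zeros_like(g);w[120:276,230:400]=1
ys,xs=np.where(g&w); t=ys.min(); print('green top',t,xs[ys==t].mean(),'widest',xs.min(),xs.max(), plane(K,T,(xs.min()+xs.max())/2,255,.144))
print('disc centre x',plane(K,T,313,t,.144)-[.034,0,0])
for n,sd in (('scene',(345,215)),('side',(352,240))):
    im,K,T,d=cam(n); h=cv2.cvtColor(im,cv2.COLOR_BGR2HSV).astype(int);H,S,V=h[...,0],h[...,1],h[...,2]
    g=((H>40)&(H<75)&(S>170)&(V>60)); w=np.zeros_like(g);u,v=proj(K,T,(.487,-.002,.145)).astype(int);w[v-25:v+18,u-25:u+25]=1
    ys,xs=np.where(g&w); print(n,(u,v),'green',len(ys),xs.min(),xs.max(),ys.min(),ys.max())
    b=((H>105)&(H<130)&(S>150)&(V>40)); w[:]=0; u,v=proj(K,T,(.487,-.002,.062)).astype(int);w[v-22:v+22,u-25:u+25]=1
    ys,xs=np.where(b&w); print(n,(u,v),'blue',len(ys),xs.min(),xs.max(),ys.min(),ys.max())
E
python3 m6.py
```

```text
clock: 23.55
ee_pos: [0.4873, -0.0017, 0.1386]
tool_rot: [3.142, -0.0, 0.0]
force: [-0.6, -0.1, -0.7]
grip_width: 0.0551
finger_force: 0.0
23.6 [ 0.48726323 -0.00173185  0.13854551] [-0.18957342 -0.32581548  0.25140085] 0.055155951694762895
green top 219 310.0 widest 255 367 [ 0.49852975 -0.00262711  0.144     ]
disc centre x [ 0.48607586 -0.003779    0.144     ]
scene (np.int64(344), np.int64(208)) green 295 335 357 200 218
scene (np.int64(344), np.int64(235)) blue 127 336 354 236 244
side (np.int64(349), np.int64(233)) green 410 336 364 227 249
side (np.int64(347), np.int64(257)) blue 123 336 358 261 271
```

Lids are seated. Lowering to the collar and gripping.

```bash
python3 -m inch '[[[0,0,0,0,0,0.5,5.5],[0,0,0,0,0,1,5.5],[0,0,0,0,0,1.5,5.5],[0,0,0,0,0,1.9,5.5],[0,0,0,0,0,2.1,5.5],[0,0,0,0,0,2.1,5.5],[0,0,0,0,0,2.1,5.5],[0,0,0,0,0,2.1,5.5],[0,0,0,0,0,2.1,5.5],[0,0,0,0,0,2.1,5.5]]]'; python3 -m inch '[[[0,0,0,0,0,0,5],[0,0,0,0,0,0,4.5],[0,0,0,0,0,0,4],[0,0,0,0,0,0,3.8],[0,0,0,0,0,0,3.6],[0,0,0,0,0,0,3.4],[0,0,0,0,0,0,3.0],[0,0,0,0,0,0,2.6],[0,0,0,0,0,0,2.6],[0,0,0,0,0,0,2.6]]]'
```

```text
clock: 24.95
ee_pos: [0.4873, -0.0017, 0.1176]
tool_rot: [3.141, -0.0, 0.0]
force: [0.1, -0.8, 0.5]
grip_width: 0.055
finger_force: 0.0
clock: 26.2
ee_pos: [0.4873, -0.0017, 0.1176]
tool_rot: [3.142, -0.0, 0.0]
force: [-0.0, 0.2, 1.0]
grip_width: 0.0333
finger_force: 30.0
```

```bash
python3 -m inch '[[[0,0,0,0,0,-0.2,2.6],[0,0,0,0,0,-0.5,2.6],[0,0,0,0,0,-0.9,2.6],[0,0,0,0,0,-1.4,2.6],[0,0,0,0,0,-2,2.6],[0,0,0,0,0,-2.6,2.6],[0,0,0,0,0,-3.2,2.6],[0,0,0,0,0,-3.8,2.6],[0,0,0,0,0,-4.4,2.6],[0,0,0,0,0,-5,2.6]]]'; python3 -m inch '[[[0,0,0,0,0,-0.8,2.6],[0,0,0,0,0,-1.6,2.6],[0,0,0,0,0,-2.4,2.6],[0,0,0,0,0,-3,2.6],[0,0,0,0,0,-3.6,2.6],[0,0,0,0,0,-4.1,2.6],[0,0,0,0,0,-4.4,2.6],[0,0,0,0,0,-4.5,2.6],[0,0,0,0,0,-4.5,2.6],[0,0,0,0,0,-4.5,2.6]]]'
python3 - <<'E'
from h import *
s=observe(); print(s['clock'],s['ee_pos'],s['grip_width'],s['finger_force'],s['force'])
for n in ('scene','side'):
    im,K,T,d=cam(n); h=cv2.cvtColor(im,cv2.COLOR_BGR2HSV).astype(int);H,S,V=h[...,0],h[...,1],h[...,2]
    for nm,m in (('green',(H>40)&(H<75)&(S>170)&(V>60)),('orange/yellow',((H<35)|(H>175))&(S>170)&(V>60)),('blue',(H>105)&(H<130)&(S>150)&(V>40))):
        w=np.zeros_like(m);u,v=proj(K,T,(.487,-.002,.145)).astype(int);w[v-45:v+48,u-25:u+25]=1
        ys,xs=np.where(m&w); print(n,nm,len(ys), (xs.min(),xs.max(),ys.min(),ys.max()) if len(ys) else '')
    print([(nm,proj(K,T,(.487,-.002,z)).round(0).tolist()) for nm,z in (('rim',.135),('knobtop',.195),('outer',.235),('base',.05))])
E
```

```text
clock: 27.45
ee_pos: [0.4873, -0.0017, 0.1679]
tool_rot: [3.141, -0.0, 0.0]
force: [0.3, 0.1, -1.0]
grip_width: 0.0331
finger_force: 30.0
clock: 28.7
ee_pos: [0.4872, -0.0017, 0.2124]
tool_rot: [3.142, -0.0, -0.0]
force: [0.3, -0.5, -1.1]
grip_width: 0.0328
finger_force: 30.0
28.7 [ 0.48717808 -0.0017102   0.21237249] 0.032781806807900916 29.99979928135872 [ 0.25213291 -0.50807166 -1.07492679]
scene green 251 (np.int64(335), np.int64(358), np.int64(166), np.int64(185))
scene orange/yellow 230 (np.int64(336), np.int64(355), np.int64(192), np.int64(216))
scene blue 126 (np.int64(336), np.int64(354), np.int64(236), np.int64(244))
[('rim', [345.0, 212.0]), ('knobtop', [345.0, 192.0]), ('outer', [346.0, 178.0]), ('base', [344.0, 239.0])]
side green 420 (np.int64(339), np.int64(368), np.int64(194), np.int64(219))
side orange/yellow 405 (np.int64(338), np.int64(361), np.int64(220), np.int64(247))
side blue 120 (np.int64(336), np.int64(358), np.int64(260), np.int64(271))
[('rim', [350.0, 237.0]), ('knobtop', [351.0, 218.0]), ('outer', [353.0, 204.0]), ('base', [347.0, 261.0])]
```

Outer lid is held about 100 mm above the seat. The yellow lid and its knob are at their expected rows on the canister, which has not moved. Handing in.

```bash
python3 -c "
from rig import close_job
print(close_job())"
```

```text
the job is handed in; nothing more can be done
None
```

The job is handed in at about 29 s: the canister stands on the pan with the yellow inner lid seated, and the green outer lid is held about 100 mm above its seat, though no pass/fail result came back.

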